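Work the die dispenser and close it softly

TASK

Press the dispenser's black paddle lever all the way down with the fingertips, so that the red lid lifts, and keep it down until the white die has slid out into the catch tray. Then ease the paddle back up so that the lid comes down gently, without slamming, and leave it shut and let go. Work the lid by the paddle alone: do not touch the lid or the die, and leave the canister, compass, tile and goblin standing as they are.

Things in the scene. Friction and masses are not known exactly. Their poses are not given: they have to be found in the camera images.
- dispenser: Die dispenser fixed to the shelf: base plate 285 x 104 x 4 mm, blue hopper 117 x 48 x 98 mm high, and at its +x end an open catch tray with grey floor (inside x 81 to 177, y -48 to 48 mm; floor 4.5, rim 24 mm above the shelf). Origin on the shelf, under the hopper; z up; the paddle sticks out at -x, roughly towards the robot; the die slides out towards +x. Place and heading vary.
- paddle_top (a point): Centre of the top face of the lever's black rubber paddle, 42 (dispenser's x) x 56 (y) x 8 mm. At rest at x -175, y 0, z 78 mm in the dispenser's frame; pressed fully it has gone straight down (within 1 mm) to z 42 mm, its face tipping from 0.18 rad one way to 0.18 the other. Nothing is over it, only the shelf under it; the hopper's back is 120 mm off towards +x.
- lever (a joint): Angle of the lever about its level axle (x -75, z 60 mm in the dispenser's frame), rad: 0 at rest with the paddle up, growing as it is pressed, 0.36 at its stop (fully down). The lid's weight brings it back up; holding it down takes about 2 to 5 N at the paddle; pushing harder only loads the stop.
- lid (a joint): Opening angle of the red lid, rad: 0 shut, about 0.66 with the lever fully down. Linked to the lever (1.84 rad of lid per rad of lever), no damper; hinged at the hopper's back edge, so its front with the gate rises. With the paddle let up at 20 mm/s it closes at about 0.4 rad/s; let go, it slams at several rad/s.
- lid_edge (a point): Middle of the front edge of the red lid plate (120 x 52 mm), upper face, right above the gate that hangs from it; 120 mm from the lid's hinge line, which lies at x -55, z 100 mm in the dispenser's frame. Two steel ears stick out at the lid's sides. Not to be touched.
- die_center (a point): Centre of the white bakelite die, a 25 mm cube with dark pips, 20 g. At the start it waits hidden under the lid on a sloping chute, about x 37, z 60 mm in the dispenser's frame; when the lid is up it slides out by itself within about a second and comes to rest in the tray, its centre then about 17 mm above the shelf. Not to be touched.
- canister_mid (a point): Centre of the olive-green screw-top canister, diameter 70 mm, height 116 mm, standing loose beside the dispenser. Leave alone.
- compass_mid (a point): Centre of the round brass compass, diameter 60 mm, 12 mm thick, lying loose beside the dispenser. Leave alone.
- tile_mid (a point): Centre of the worn cedar tile token, 52 x 40 x 10 mm, lying loose beside the dispenser. Leave alone.
- goblin_mid (a point): Centre of the rust-red clay goblin figure, 62 mm high on a 44 mm round foot, standing loose beside the dispenser. Leave alone.

How it is judged:
On the way:
1. the paddle is held fully down, the lid fully up, and the die has slid out into the tray (value of joint lever above 0.32 rad and value of joint lid above 0.55 rad and x of die_center in the frame of dispenser between 0.082 and 0.176 m and y of die_center in the frame of dispenser between -0.047 and 0.047 m and z of die_center in the frame of dispenser below 0.034 m), for 0.3 s.
At the end, for the whole second after the job is handed in: The lid is shut (within 0.04 rad) and the lever up (within 0.03 rad); the die lies at rest in the catch tray; canister, compass, tile and goblin are within 15 mm of where they started (value of joint lid below 0.04 rad and value of joint lever below 0.03 rad and x of die_center in the frame of dispenser between 0.082 and 0.176 m and y of die_center in the frame of dispenser between -0.047 and 0.047 m and z of die_center in the frame of dispenser below 0.034 m and linear speed of die below 0.02 m/s and distance of each of canister_mid, compass_mid, tile_mid, goblin_mid from where it was at the start of the episode below 0.015 m); the robot touches nothing.
It fails at once if the lid slams (falls faster than 2.5 rad/s over its last 0.15 rad) (value of joint lid below 0.15 rad and velocity of joint lid below -2.5 rad/s).
It fails at once if the robot touches the lid (contact force between any of the arm, the fingers and lid above 0.5 N).
It fails at once if the robot touches the die (contact force between any of the fingers, the arm and die above 0.2 N).
It fails at once if the die is lifted or leaves the dispenser (height (world z) of die_center above 0.1 m or x of die_center in the frame of dispenser above 0.2 m or x of die_center in the frame of dispenser below -0.02 m).
It fails at once if the canister, compass, tile or goblin is pushed or lifted (over 15 mm) (distance of any of canister_mid, compass_mid, tile_mid, goblin_mid from where it was at the start of the episode above 0.015 m).
It also fails if it takes over 38 s, if anything falls off the work surface, if the arm or the gripper's body presses on something with over 40 N, if the wrist force passes 120 N, or if a joint passes its speed limit or range.

ROBOT

A 7-joint arm with a two-finger parallel gripper is mounted at the origin on the work surface. World frame = base frame: x ahead of the robot, y to its left, z up, the work surface at z = 0. Lengths are in m, angles in rad, forces in N, time in s.
With the tool pointing down it reaches from about 0.35 to 0.9 m from the base axis. Payload 8.1 kg.
Tool frame: the origin (TCP) lies midway between the tips of the shut fingers; the grasp point (between the pads) lies 19 mm behind it; z points along the fingers, y is the line along which they close (so a half turn about z gives the same grasp; the last joint's range is limited). The gripper opens to 92 mm and grips with 3 to 60 N. Pads are 19 mm wide; open, the fingers measure 130 mm over their backs; the gripper's body (75 mm by 190 mm) begins 47 mm behind the grasp point.
Start: joints at [-1.397, 0.434, 0.025, 1.573, -0.012, 1.134, -0.075], TCP at [0.171, 0.601, 0.227] pointing down, gripper open.
Joint ranges: [-2.62, 2.62], [-0.44, 2.09], [-1.27, 1.32], [0.08, 2.57], [-1.32, 4.46], [0.12, 2], [-2.74, 2.74]. Speed limits (rad/s): [2.22, 2.22, 3.01, 3.01, 3.14, 3.14, 3.14].

INTERFACE

Orientations are given as a rotation vector (axis times angle).
In Python, from cell import arm gives the robot as it stands.
- The arm moves only by the tool arm_command, never from a script. Its arguments are lists of equal length, an entry for each row: "dp": the shift along the tool's x, y, z in units of 25 mm (1.0 is 25 mm), a list of three; "angular": the turn, a rotation vector about the tool's x, y, z in units of 0.15 rad (1.0 is 0.15 rad), a list of three; "claw": the opening, from 0 (shut) to 1 (fully open). In form: {"dp": [[x, y, z], ...], "angular": [[rx, ry, rz], ...], "claw": [claw, ...]}. A call has 1 to 10 rows; each row shifts and turns the commanded pose from where the row before left it, along the tool's axes as they then stand; what a row does not reach is not made up. A row lasts 1/10 s, in which the tool goes at most 50 mm and 8.59 degrees, less where a joint would pass 70% of its speed; a pose out of reach is approached as far as the arm can. A call with a number of a shift or a turn outside -1 to 1 is refused whole. A call with a gripper value outside its range is refused whole. The fingers move at their own pace and stop on an object; "force" is the grip in N (left out, the last holds). Time passes only in rows, so rows that do not move let the fingers close. It gives the time, the measured TCP pose, the force, the opening and the grip force at its end, in the units of the state.
- arm.observe(): the state, without advancing time (a new reading comes with each control period).
- arm.get_image(name): name is "scene" or "top" or "wrist"; returns a dict with "frame" (384x512x3 uint8, red, green, blue), "z_map" (384x512 float32, m along the optical axis (not along the pixel's ray), 0 where there is no reading), "K" (3x3 intrinsics, pixels), "R" (3x3) and "t" (3): a world point X has camera coordinates R X + t. Camera axes: x right, y down, z forward; pixel columns grow to the right and rows downward; lengths in m; the calibration is good to about 2 mm. A picture is of the moment at which its call begins.
- arm.sign_off(): hands the job in; it is judged then, once.
The state is a dict: "clock": time; "joints": joint angles; "dq": joint speeds; "joint_efforts": joint torques, N m; "position": TCP position; "ee_rot": TCP orientation; "force": force on the tool from outside, world axes, zero at the start; "ft_torque": the same for the moment, N m; "width": opening from 0.0 (shut) to 1.0 (fully open); "gripper_force": force on a finger pad.
Only numpy, scipy, OpenCV 4.12 (cv2) and the standard library are available. Lean on these libraries where they do the work, as an engineer would, in place of code of your own. Each camera call takes 0.05 s, during which the arm holds its last target. There are 200 camera calls.

## Working session

There is one attempt and no reset: what is moved stays moved. The work goes in short steps, Python scripts to look and compute and a tool call to move; the robot and the scene stay as the last step left them, time stands still between calls to the robot, and variables do not carry over. Pictures are saved under pics/ and viewed, at most 10 in all, crops included, and the job is handed in when it is done.

Besides the shell and the picture viewer there is one more tool, called after "Call:" as name(argument=value, ...), one argument or row to a line, values as JSON. arm_command: Moves the arm, as the interface text tells. Its arguments: {"type":"object","properties":{"dp":{"type":"array","items":{"type":"array","items":{"type":"number"}}},"angular":{"type":"array","items":{"type":"array","items":{"type":"number"}}},"claw":{"type":"array","items":{"type":"number"}},"force":{"type":"number"}},"required":["dp","angular","claw"]}

```bash
mkdir -p pics
cat > h.py <<'E'
import numpy as np, cv2
from cell import arm
def pts(im):
    z=im["z_map"]; K=im["K"]; v,u=np.mgrid[:z.shape[0],:z.shape[1]]
    c=np.stack([(u-K[0,2])/K[0,0]*z,(v-K[1,2])/K[1,1]*z,z],-1)
    return (c-im["t"])@im["R"]
E
python3 - <<'E'
from h import *
o=arm.observe(); print({k:np.round(v,3) for k,v in o.items()})
ims=[arm.get_image(n) for n in("top","scene")]
for n,i in zip(("top","scene"),ims): np.savez(n+".npz",**i)
cv2.imwrite("pics/a.png",cv2.cvtColor(ims[0]["frame"],cv2.COLOR_RGB2BGR))
cv2.imwrite("pics/b.png",cv2.cvtColor(ims[1]["frame"],cv2.COLOR_RGB2BGR))
E
```

```text
{'clock': np.float64(0.0), 'joints': array([-1.397,  0.435,  0.025,  1.574, -0.012,  1.134, -0.075]), 'dq': array([ 0.001, -0.001,  0.002, -0.002,  0.   ,  0.001,  0.001]), 'joint_efforts': array([ 0.0000e+00, -6.6783e+01,  9.8600e-01, -3.1448e+01, -6.0000e-02,
        4.2000e-02,  0.0000e+00]), 'position': array([0.171, 0.601, 0.226]), 'ee_rot': array([-4.330e-01, -3.111e+00,  3.000e-03]), 'force': array([-0.148,  0.578, -0.327]), 'ft_torque': array([-0.07 ,  0.038,  0.01 ]), 'gripper_force': np.float64(0.0), 'width': np.float64(1.001)}
```

View pics/a.png

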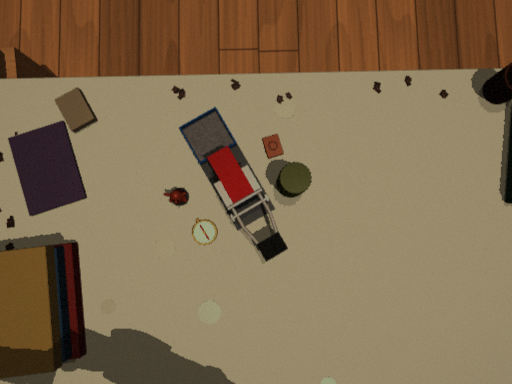

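View pics/b.png

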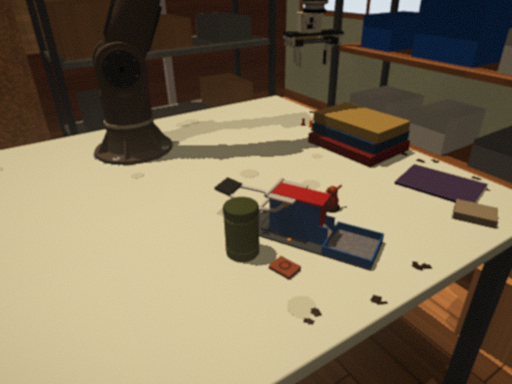

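The top view shows the paddle at about (271,246), the red lid at (231,174) and the tray at (209,132). The canister is at (294,179), the compass at (205,232), the goblin at (179,196) and the tile at (273,146). Nothing stands near the paddle.

Run:
```python
from h import *
from scipy.spatial.transform import Rotation as Ro
im=dict(np.load("top.npz")); P=pts(im); f=im["frame"].astype(int)
r,g,b=f[...,0],f[...,1],f[...,2]
v,u=np.mgrid[:384,:512]
box=lambda a,c,d,e:(u>a)&(u<c)&(v>d)&(v<e)
mp=box(250,292,228,264)&(f.max(-1)<45)&(P[...,2]>.05)
ml=box(200,262,140,210)&(r>120)&(g<60)&(P[...,2]>.08)
for n,m in(("paddle",mp),("lid",ml)):
    q=P[m]; rc=cv2.minAreaRect((q[:,:2]*1000).astype(np.float32))
    print(n,m.sum(),q.mean(0).round(4),np.percentile(q[:,2],[5,50,95]).round(4),rc)
p=P[mp].mean(0);l=P[ml].mean(0);d=(l-p)[:2];yaw=np.arctan2(d[1],d[0]);print("yaw",yaw,np.degrees(yaw),np.linalg.norm(d))
print("canister",P[179,294],"compass",P[232,205])
o=arm.observe();R=Ro.from_rotvec(o["ee_rot"]).as_matrix();print(R.round(3))
```

```text
paddle 459 [0.5232 0.0706 0.0773] [0.0734 0.0772 0.0812] ((523.109130859375, 70.77837371826172), (39.91002655029297, 54.36780548095703), 29.444252014160156)
lid 1199 [0.6799 0.1568 0.1084] [0.1001 0.1025 0.1047] ((653.694091796875, 142.24603271484375), (177.06529235839844, 50.964385986328125), 28.921951293945312)
yaw 0.5028884880485169 28.81338793089516 0.17885331288317008
canister [0.6658337  0.02094386 0.11560146] compass [0.55562063 0.2250359  0.01320412]
[[-0.962  0.273 -0.   ]
 [ 0.273  0.962 -0.001]
 [-0.    -0.001 -1.   ]]
```

Call:
arm_command(
  dp=[
    [-0.96,-0.83,0],
    [-0.96,-0.83,0],
    [-0.96,-0.83,0],
    [-0.96,-0.83,0],
    [-0.96,-0.83,0],
    [-0.96,-0.83,0],
    [-0.96,-0.83,0],
    [-0.96,-0.83,0],
    [-0.96,-0.83,0],
    [-0.96,-0.83,0],
  ],
  angular=[
    [0,0,0],
    [0,0,0],
    [0,0,0],
    [0,0,0],
    [0,0,0],
    [0,0,0],
    [0,0,0],
    [0,0,0],
    [0,0,0],
    [0,0,0],
  ],
  claw=[0,0,0,0,0,0,0,0,0,0],
)

```text
clock: 1.1
position: [0.3453, 0.3347, 0.2265]
ee_rot: [-0.433, -3.111, 0.001]
force: [1.3, 0.2, 0.3]
width: 0.177
gripper_force: 0.0
```

Call:
arm_command(
  dp=[
    [-0.96,-0.83,0],
    [-0.96,-0.83,0],
    [-0.96,-0.83,0],
    [-0.96,-0.83,0],
    [-0.96,-0.83,0],
    [-0.96,-0.83,0],
    [-0.96,-0.83,0],
    [-0.96,-0.83,0],
    [-0.96,-0.83,0],
    [-0.96,-0.83,0],
  ],
  angular=[
    [0,0,0],
    [0,0,0],
    [0,0,0],
    [0,0,0],
    [0,0,0],
    [0,0,0],
    [0,0,0],
    [0,0,0],
    [0,0,0],
    [0,0,0],
  ],
  claw=[0,0,0,0,0,0,0,0,0,0],
)

```text
clock: 2.1
position: [0.5194, 0.0696, 0.2265]
ee_rot: [-0.433, -3.111, 0.0]
force: [0.4, 1.2, 0.2]
width: 0.002
gripper_force: 0.0
```

Call:
arm_command(
  dp=[
    [0,0,0],
    [0,0,0],
    [0,0,0],
    [0,0,0],
    [0,0,0],
    [0,0,0],
    [0,0,0],
    [0,0,0],
  ],
  angular=[
    [0,0,-0.75],
    [0,0,-0.75],
    [0,0,-0.75],
    [0,0,-0.75],
    [0,0,-0.75],
    [0,0,-0.75],
    [0,0,-0.72],
    [0,0,0],
  ],
  claw=[0,0,0,0,0,0,0,0],
)

```text
clock: 2.9
position: [0.5189, 0.0707, 0.2265]
ee_rot: [0.789, -3.04, -0.0]
force: [0.1, -0.4, 1.2]
width: 0.008
gripper_force: 0.0
```

Call:
arm_command(
  dp=[
    [0,0,0.7],
    [0,0,0.7],
    [0,0,0.7],
    [0,0,0.7],
    [0,0,0.7],
    [0,0,0.7],
    [0,0,0.7],
    [0,0,0.5],
    [0,0,0.2],
    [0,0,0],
  ],
  angular=[
    [0,0,0],
    [0,0,0],
    [0,0,0],
    [0,0,0],
    [0,0,0],
    [0,0,0],
    [0,0,0],
    [0,0,0],
    [0,0,0],
    [0,0,0],
  ],
  claw=[0,0,0,0,0,0,0,0,0,0],
)

```text
clock: 3.9
position: [0.5188, 0.0707, 0.0863]
ee_rot: [0.785, -3.041, 0.0]
force: [-0.4, -0.4, 0.2]
width: 0.007
gripper_force: 0.0
```

Run:
```python
from h import *
im=arm.get_image("scene"); f=im["frame"][130:290,180:400]
cv2.imwrite("pics/c.png",cv2.cvtColor(cv2.resize(f,None,fx=3,fy=3),cv2.COLOR_RGB2BGR))
```

```text
(no output)
```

View pics/c.png

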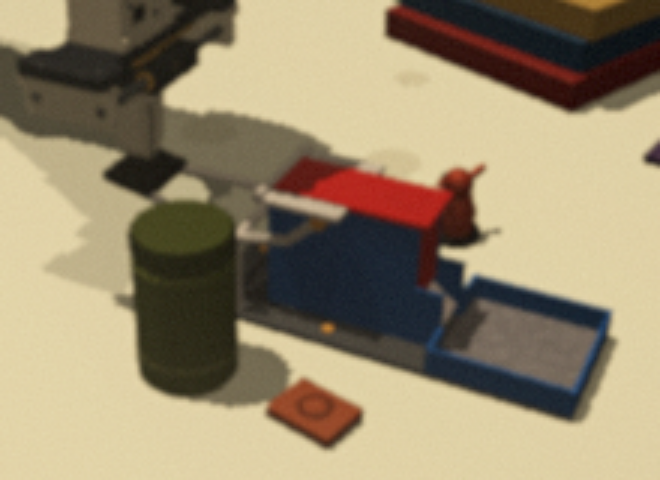

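The fingertips are just above the black paddle, at crop (147,155). The lid is shut and the tray is empty. Pressing now.

Call:
arm_command(
  dp=[
    [0,0,0.12],
    [0,0,0.12],
    [0,0,0.12],
    [0,0,0.12],
    [0,0,0.12],
    [0,0,0.12],
    [0,0,0.12],
    [0,0,0.12],
    [0,0,0.12],
    [0,0,0.12],
  ],
  angular=[
    [0,0,0],
    [0,0,0],
    [0,0,0],
    [0,0,0],
    [0,0,0],
    [0,0,0],
    [0,0,0],
    [0,0,0],
    [0,0,0],
    [0,0,0],
  ],
  claw=[0,0,0,0,0,0,0,0,0,0],
)

```text
clock: 4.95
position: [0.5191, 0.0708, 0.0565]
ee_rot: [0.786, -3.042, -0.0]
force: [-1.0, -1.6, 3.5]
width: 0.003
gripper_force: 1.7
```

Call:
arm_command(
  dp=[
    [0,0,0.12],
    [0,0,0.12],
    [0,0,0.12],
    [0,0,0.1],
    [0,0,0.08],
    [0,0,0.06],
    [0,0,0],
    [0,0,0],
  ],
  angular=[
    [0,0,0],
    [0,0,0],
    [0,0,0],
    [0,0,0],
    [0,0,0],
    [0,0,0],
    [0,0,0],
    [0,0,0],
  ],
  claw=[0,0,0,0,0,0,0,0],
)

```text
clock: 5.75
position: [0.5201, 0.0713, 0.0428]
ee_rot: [-0.786, 3.039, 0.001]
force: [-2.4, 1.4, 13.6]
width: 0.001
gripper_force: 7.1
```

The force has risen to 13.6 N at z = 43 mm, so the lever is on its stop. I'll hold it there for the die.

Call:
arm_command(
  dp=[
    [0,0,0],
    [0,0,0],
    [0,0,0],
    [0,0,0],
    [0,0,0],
    [0,0,0],
    [0,0,0],
    [0,0,0],
    [0,0,0],
    [0,0,0],
  ],
  angular=[
    [0,0,0],
    [0,0,0],
    [0,0,0],
    [0,0,0],
    [0,0,0],
    [0,0,0],
    [0,0,0],
    [0,0,0],
    [0,0,0],
    [0,0,0],
  ],
  claw=[0,0,0,0,0,0,0,0,0,0],
)

```text
clock: 6.75
position: [0.5201, 0.0713, 0.0427]
ee_rot: [-0.786, 3.039, 0.0]
force: [-1.0, 1.4, 14.5]
width: 0.005
gripper_force: 7.1
```

Run:
```python
from h import *
im=arm.get_image("scene"); f=im["frame"][130:290,180:400]
cv2.imwrite("pics/d.png",cv2.cvtColor(cv2.resize(f,None,fx=3,fy=3),cv2.COLOR_RGB2BGR))
```

```text
(no output)
```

View pics/d.png

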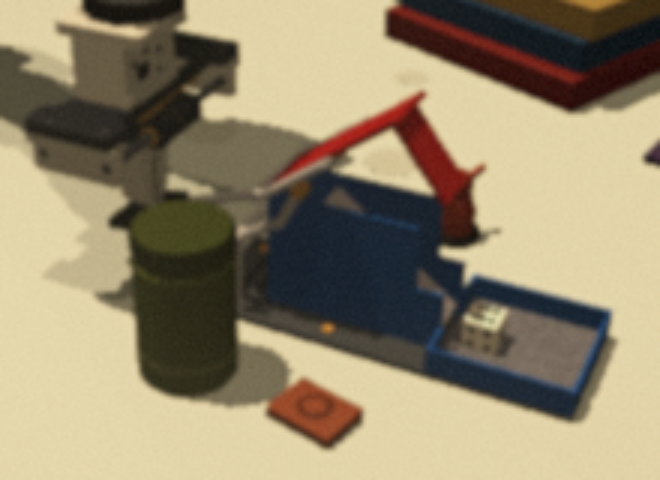

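The lid is fully up and the die is in the tray at crop (485,325), close to the hopper end. I'll measure where it sits in the dispenser's frame, in case the gate could come down on it.

Run:
```python
from h import *
y=np.radians(29); ex=np.array([np.cos(y),np.sin(y)]); ey=np.array([-ex[1],ex[0]])
o=np.array([.5232,.0706])+.175*ex
for n in("scene","top"):
    im=arm.get_image(n); P=pts(im); f=im["frame"].astype(int)
    d=np.stack([(P[...,:2]-o)@ex,(P[...,:2]-o)@ey,P[...,2]],-1)
    m=(f.min(-1)>95)&(abs(d[...,0]-.125)<.055)&(abs(d[...,1])<.045)&(d[...,2]>.008)&(d[...,2]<.04)
    q=d[m]; print(n,m.sum(),np.percentile(q,[5,50,95],axis=0).round(4).tolist() if m.sum() else "")
```

```text
scene 81 [[0.0786, -0.0153, 0.0236], [0.1066, -0.0073, 0.0282], [0.1149, 0.0211, 0.0299]]
top 47 [[0.099, -0.0139, 0.0261], [0.1072, -0.0034, 0.0289], [0.1128, 0.0083, 0.0308]]
```

The die centre is at about x 106, y -4 mm, at rest on the tray floor and clear of the gate. I'll ease the paddle up at about 20 mm/s.

Call:
arm_command(
  dp=[
    [0,0,-0.06],
    [0,0,-0.08],
    [0,0,-0.08],
    [0,0,-0.08],
    [0,0,-0.08],
    [0,0,-0.08],
    [0,0,-0.08],
    [0,0,-0.08],
    [0,0,-0.08],
    [0,0,-0.08],
  ],
  angular=[
    [0,0,0],
    [0,0,0],
    [0,0,0],
    [0,0,0],
    [0,0,0],
    [0,0,0],
    [0,0,0],
    [0,0,0],
    [0,0,0],
    [0,0,0],
  ],
  claw=[0,0,0,0,0,0,0,0,0,0],
)

```text
clock: 7.9
position: [0.5186, 0.0706, 0.0612]
ee_rot: [0.786, -3.041, 0.0]
force: [-2.3, -0.6, 2.1]
width: 0.002
gripper_force: 1.3
```

Call:
arm_command(
  dp=[
    [0,0,-0.08],
    [0,0,-0.08],
    [0,0,-0.08],
    [0,0,-0.06],
    [0,0,-0.06],
    [0,0,-0.06],
    [0,0,-0.06],
    [0,0,-0.06],
    [0,0,-0.06],
    [0,0,-0.06],
  ],
  angular=[
    [0,0,0],
    [0,0,0],
    [0,0,0],
    [0,0,0],
    [0,0,0],
    [0,0,0],
    [0,0,0],
    [0,0,0],
    [0,0,0],
    [0,0,0],
  ],
  claw=[0,0,0,0,0,0,0,0,0,0],
)

```text
clock: 8.9
position: [0.5198, 0.0712, 0.0781]
ee_rot: [-0.786, 3.04, 0.0]
force: [2.2, 1.1, 1.7]
width: 0.007
gripper_force: 1.3
```

Call:
arm_command(
  dp=[
    [0,0,-0.06],
    [0,0,-0.06],
    [0,0,-0.06],
    [0,0,-0.06],
    [0,0,-0.06],
    [0,0,-0.06],
    [0,0,-0.06],
    [0,0,-0.06],
    [0,0,-0.06],
    [0,0,-0.06],
  ],
  angular=[
    [0,0,0],
    [0,0,0],
    [0,0,0],
    [0,0,0],
    [0,0,0],
    [0,0,0],
    [0,0,0],
    [0,0,0],
    [0,0,0],
    [0,0,0],
  ],
  claw=[0,0,0,0,0,0,0,0,0,0],
)

```text
clock: 9.9
position: [0.5191, 0.0708, 0.0929]
ee_rot: [-0.787, 3.042, 0.0]
force: [0.4, 0.5, 0.4]
width: 0.004
gripper_force: 0.0
```

The fingers are off the paddle with no contact force. I'll back up and check.

Call:
arm_command(
  dp=[
    [0,0,-0.5],
    [0,0,-0.8],
    [0,0,-0.8],
    [0,0,-0.8],
    [0,0,-0.5],
    [0,0,0],
    [0,0,0],
    [0,0,0],
  ],
  angular=[
    [0,0,0],
    [0,0,0],
    [0,0,0],
    [0,0,0],
    [0,0,0],
    [0,0,0],
    [0,0,0],
    [0,0,0],
  ],
  claw=[0,0,0,0,0,0,0,0],
)

```text
clock: 10.7
position: [0.5185, 0.0708, 0.1769]
ee_rot: [0.786, -3.04, -0.0]
force: [0.7, 0.2, 0.5]
width: 0.008
gripper_force: 0.0
```

Run:
```python
from h import *
im=arm.get_image("scene"); f=im["frame"][130:290,180:400]
cv2.imwrite("pics/e.png",cv2.cvtColor(cv2.resize(f,None,fx=3,fy=3),cv2.COLOR_RGB2BGR))
```

```text
(no output)
```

View pics/e.png

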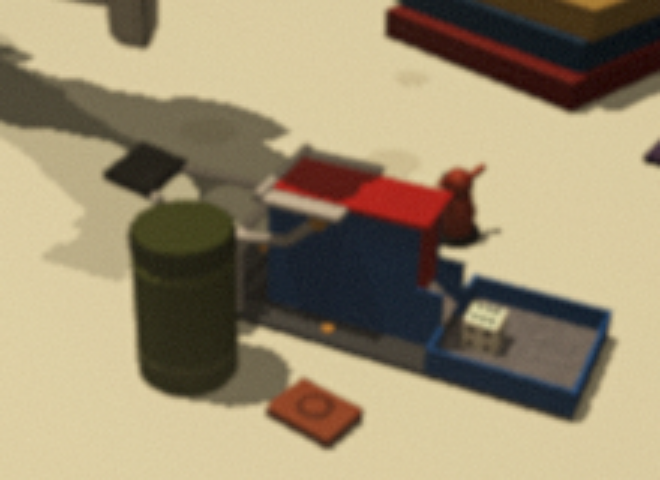

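The lid is shut, the paddle is up at crop (145,168), the die lies in the tray at (485,325) and the loose objects I can see look unmoved. Handing in.

```bash
python3 -c "
from cell import arm
print(arm.sign_off())"
```

```text
the job is handed in; nothing more can be done
None
```

I pressed the paddle fully down, the die slid out into the tray, and I eased the lid shut and let go; the job is handed in at about 11 s, though the sign-off gave no verdict back.

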